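# Return the doming punches to their stand in order of size

## Task

Move the four steel doming punches from the plain pale rack back into the dark stand that carries the doming cube, in order of head size: the largest in the hole next to the cube, then smaller and smaller to the smallest at the far end. Stand each one foot down, fully home in its hole, and let none of them fall over.

Things in the scene. Friction and masses are not known exactly. Their poses are not given: they have to be found in the camera images.
- punch_22: Loose steel doming punch, head 22 mm across, about 190 g, 125 mm long, standing in a rack hole. Flat foot 7 mm across; the shank widens evenly to 20 mm at 40 mm above the foot; above 46 mm it narrows to an 11 mm neck. Head: dome on top; below it a cylindrical band 22 mm in diameter, 12 mm high, mid-height 108 mm above the foot: grip here. Origin: underside of the foot; z up to the dome.
- punch_30: Loose steel doming punch, head 30 mm across, about 250 g, 125 mm long, standing in a rack hole. Flat foot 7 mm across; the shank widens evenly to 20 mm at 40 mm above the foot; above 46 mm it narrows to an 11 mm neck. Head: dome on top; below it a cylindrical band 30 mm in diameter, 12 mm high, mid-height 104 mm above the foot: grip here. Origin: underside of the foot; z up to the dome.
- punch_38: Loose steel doming punch, head 38 mm across, about 370 g, 125 mm long, standing in a rack hole. Flat foot 7 mm across; the shank widens evenly to 20 mm at 40 mm above the foot; above 46 mm it narrows to an 11 mm neck. Head: dome on top; below it a cylindrical band 38 mm in diameter, 12 mm high, mid-height 100 mm above the foot: grip here. Origin: underside of the foot; z up to the dome.
- punch_48: Loose steel doming punch, head 48 mm across, about 580 g, 125 mm long, standing in a rack hole. Flat foot 7 mm across; the shank widens evenly to 20 mm at 40 mm above the foot; above 46 mm it narrows to an 11 mm neck. Head: dome on top; below it a cylindrical band 48 mm in diameter, 12 mm high, mid-height 95 mm above the foot: grip here. Origin: underside of the foot; z up to the dome.
- rack: Plain pale wooden block, fixed, 60 mm (x) by 224 mm (y) by 50 mm high. Four equal holes at x = 0, y = -84, -28, 28, 84 mm, tapered from 21.5 mm wide at the top to 8.5 mm at the floor, 40 mm deep, hold the punches at the start, in any order. Origin: centre of the underside, on the bench; z up. Low loose clutter (under 31 mm high) lies beside rack and stand.
- stand: Dark wooden stand, fixed, 60 mm (x) by 284 mm (y), 50 mm high; at its +y end, on a low step, a 54 mm steel cube with round hollows (centre y = 108 mm, top at 70 mm). Four equal empty holes at x = 0: y = 53 mm (next to the cube), -3, -59, -115 mm, tapered like the rack's, floor 10 mm above the bench: a seated punch stands upright, foot at 10 mm, top at 135 mm. Origin: centre of the underside; z up.
There are look-alikes about, which are no part of the job. What is shaped like the punch_48 but brown is not meant. Leave any pink look-alike of the punch_30 alone.

How it is judged:
By the outcome, as a careful person would: the job done as asked, in the order asked, and still so for the second after the job is handed in, with the robot touching nothing.
It also fails if it takes over 128 s, if anything falls off the work surface, if the arm or the gripper's body presses on something with over 40 N, if the wrist force passes 120 N, or if a joint passes its speed limit or range.

## Robot

A 6-joint arm with a two-finger parallel gripper is mounted at the origin on the work surface. World frame = base frame: x ahead of the robot, y to its left, z up, the work surface at z = 0. Lengths are in m, angles in rad, forces in N, time in s.
With the tool pointing down it reaches from about 0.4 to 0.825 m from the base axis. Payload 7 kg.
Tool frame: the origin (TCP) lies on the centre line of the jaws, within the pads' length; the fingertips stand arm.tip_reach ahead of it and the grasp point (between the pads) lies 5 mm behind it (arm.tip_reach is the distance from the TCP to the fingertips, in m); z points along the fingers, y is the line along which they close (so a half turn about z gives the same grasp; the last joint's range is limited). The gripper opens to 88 mm and grips with 3 to 60 N. Pads are 19 mm wide; open, the fingers measure 130 mm over their backs; the gripper's body (78 mm by 193 mm) begins 47 mm behind the grasp point.
Start: joints at [1.548, 0.359, 0.012, 0, -1.224, -0.288], TCP at [0.206, 0.643, 0.241] pointing down, gripper open.
Joint ranges: [-3.07, 3.07], [-1.43, 2.12], [-1.02, 1.25], [-3.03, 1.67], [-3.05, -0], [-3.03, 3.03]. Speed limits (rad/s): [2.39, 2.39, 3.01, 3.14, 3.14, 3.14].

## Interface

Orientations are given as [roll, pitch, yaw] about the fixed x, y, z axes, in that order (R = Rz(yaw) Ry(pitch) Rx(roll)).
In Python, from station import status, optics, order, arm gives the robot as it stands. The module is installed in compiled form; this text tells all that it offers.
- The arm moves only by the shell command python3 -m jog 'ROWS' [FORCE]. ROWS is JSON, a list of rows, each a list of 3 entries, a list of its own where there are three numbers: the gripper command: -1 is shut, 1 is fully open, values between are in proportion, then the shift along the tool's x, y, z in mm, then the turn about the tool's z in rad. A call has 1 to 20 rows; each row is the pose to reach, as a shift and turn from the pose commanded when the call began, along the tool's axes at that moment; what a row does not reach only later rows make up. A row lasts 1/8 s, in which the tool goes at most 62.5 mm and 10.7 degrees, less where a joint would pass 70% of its speed; a pose out of reach is approached as far as the arm can. A call with a gripper value outside its range is refused whole. The fingers move at their own pace and stop on an object; FORCE is the grip in N (left out, the last holds). Time passes only in rows, so rows that repeat a pose let the fingers close. It gives the time, the measured TCP pose, the force, the opening and the grip force at its end, in the units of the state.
- status.get_state(): the state, without advancing time (a new reading comes with each control period).
- optics.grab_frame(name): name is "scene" or "top" or "wrist"; returns a dict with "color" (400x640x3 uint8, red, green, blue), "mtx" (3x3 intrinsics, pixels), "cam_to_world" (4x4, takes a point from camera to world coordinates). Camera axes: x right, y down, z forward; pixel columns grow to the right and rows downward; lengths in m; the calibration is good to about 2 mm. The wrist camera is an equidistant fisheye: a pixel r from the principal point sees the ray r / f radians off the axis. A picture is of the moment at which its call begins. There is no depth.
- order.job_done(): hands the job in; it is judged then, once.
The state is a dict: "t": time; "q": joint angles; "qd": joint speeds; "joint_efforts": joint torques, N m; "eef_pos": TCP position; "ee_rot": TCP orientation; "force": force on the tool from outside, world axes, zero at the start; "moment": the same for the moment, N m; "width": finger opening in m; "gripper_force": force on a finger pad.
Only numpy, scipy, OpenCV 4.12 (cv2) and the standard library are available. Lean on these libraries where they do the work, as an engineer would, in place of code of your own. Each camera call takes 0.05 s, during which the arm holds its last target. There are 200 camera calls.

## Working session

There is one attempt and no reset: what is moved stays moved. The work goes in short steps, Python scripts to look and compute and a shell command to move; the robot and the scene stay as the last step left them, time stands still between calls to the robot, and variables do not carry over. Pictures are saved under pics/ and viewed, at most 14 in all, crops included, and the job is handed in when it is done.

```bash
mkdir -p pics; ls; python3 - <<'E'
from station import status, optics, order, arm
import cv2, numpy as np
print(status.get_state(), arm.tip_reach)
for n in ("scene","top","wrist"):
    f=optics.grab_frame(n); np.savez(f"f_{n}.npz",**f)
    cv2.imwrite(f"pics/{n}0.png",f["color"][...,::-1]); print(n,f["mtx"].round(1).tolist(),f["cam_to_world"].round(3).tolist())
E
```

```text
pics
{'t': 0.0, 'q': array([ 1.54810845e+00,  3.59348438e-01,  1.10403316e-02, -3.31675736e-04,
       -1.22411538e+00, -2.88117144e-01]), 'qd': array([-1.07615219e-03,  3.70415680e-04,  6.04518184e-06, -8.38177881e-04,
        8.02122842e-04, -7.70650677e-04]), 'joint_efforts': array([-4.82042105e-04, -5.82721674e+01,  2.93047446e+01,  6.99722752e+00,
        6.70033711e-03, -1.58403782e-04]), 'eef_pos': array([0.20630829, 0.64219372, 0.23964281]), 'ee_rot': array([ 3.13994397e+00, -1.63448425e-04, -3.10917841e-01]), 'force': array([-0.24487877, -0.83063905, -0.80798069]), 'moment': array([-0.03397038,  0.02764258, -0.06185641]), 'gripper_force': 0.0, 'width': 0.08727192508231237} 0.014
scene [[417.1, 0.0, 323.2], [0.0, 417.1, 199.1], [0.0, 0.0, 1.0]] [[-0.595, 0.472, -0.651, 1.1], [0.804, 0.332, -0.494, 0.505], [-0.017, -0.817, -0.577, 0.57], [0.0, 0.0, 0.0, 1.0]]
top [[408.0, 0.0, 326.9], [0.0, 408.0, 195.6], [0.0, 0.0, 1.0]] [[0.084, -0.975, 0.207, 0.33], [-0.996, -0.083, 0.012, 0.027], [0.005, -0.207, -0.978, 0.852], [0.0, 0.0, 0.0, 1.0]]
wrist [[309.7, 0.0, 319.0], [0.0, 309.7, 204.0], [0.0, 0.0, 1.0]] [[-0.306, -0.907, -0.29, 0.285], [-0.952, 0.292, 0.091, 0.617], [0.002, 0.304, -0.953, 0.383], [0.0, 0.0, 0.0, 1.0]]
```

View pics/scene0.png

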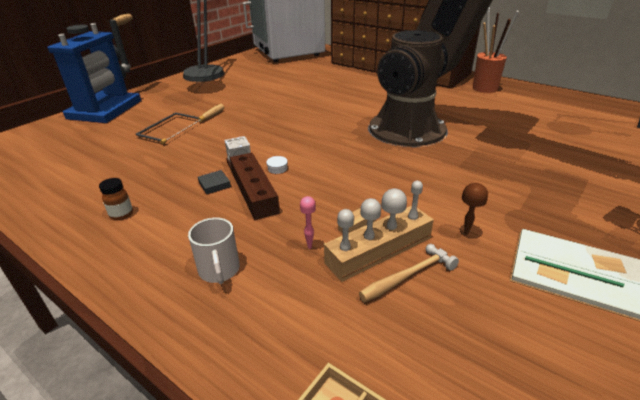

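View pics/top0.png

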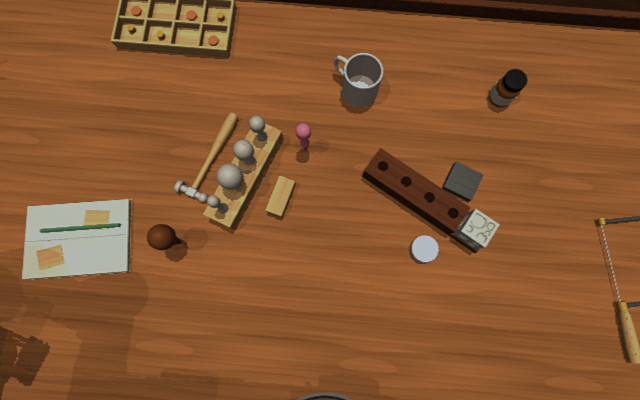

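Top view: the rack carries grey heads at (257,124), (243,150), (230,176) and (213,201). The stand holes are near (383,166), (406,181), (430,197) and (453,213), with the cube at (478,229). The look-alikes are the pink one at (303,132) and the brown one at (161,237), plus the hammer head at (190,190). In the scene view the same heads are at (346,218), (371,210), (394,202) and (416,187), pink at (308,205) and brown at (474,194).

```bash
cat > h.py <<'E'
import numpy as np, cv2
def load(n):
    f=np.load(f"f_{n}.npz"); return {k:f[k] for k in f}
def ray(f,p,fish=False):
    K,T=f["mtx"],f["cam_to_world"]
    a=np.array([(p[0]-K[0,2])/K[0,0],(p[1]-K[1,2])/K[1,1]])
    if fish:
        r=np.hypot(*a); d=np.r_[a/r*np.sin(r),np.cos(r)] if r>1e-9 else np.array([0,0,1.])
    else: d=np.r_[a,1]
    d=T[:3,:3]@d; return T[:3,3],d/np.linalg.norm(d)
def onz(f,p,z,fish=False):
    o,d=ray(f,p,fish); return o+d*(z-o[2])/d[2]
def tri(rays):
    A=sum(np.eye(3)-np.outer(d,d) for o,d in rays); b=sum((np.eye(3)-np.outer(d,d))@o for o,d in rays)
    x=np.linalg.solve(A,b); return x,max(np.linalg.norm((np.eye(3)-np.outer(d,d))@(x-o)) for o,d in rays)
def blob(mask,p):
    n,l,s,c=cv2.connectedComponentsWithStats(mask.astype(np.uint8)*255)
    ys,xs=np.nonzero(l); i=np.argmin((xs-p[0])**2+(ys-p[1])**2); k=l[ys[i],xs[i]]
    return c[k],s[k],(l==k)
def circ(mask):  # largest inscribed circle = head disc
    d=cv2.distanceTransform(cv2.copyMakeBorder(mask.astype(np.uint8),1,1,1,1,cv2.BORDER_CONSTANT),cv2.DIST_L2,5)[1:-1,1:-1]
    m=d.max(); ys,xs=np.nonzero(d>m-0.6); return np.array([xs.mean(),ys.mean()]),m
E
python3 - <<'E'
from h import *
t,s=load("top"),load("scene")
seed={'a':((257,124),(346,218)),'b':((243,150),(371,210)),'c':((230,176),(394,202)),'d':((213,201),(416,187))}
def sub(f,p,r,fn):
    x,y=p; c=f["color"][y-r:y+r,x-r:x+r].astype(int); m=fn(c); return m
grey=lambda c:(c.max(2)-c.min(2)<45)&(c.max(2)>70)
for k,(pt,ps) in seed.items():
    R=[];o=[]
    for f,p in((t,pt),(s,ps)):
        m=sub(f,p,18,grey); _,_,b=blob(m,(18,18)); c,r=circ(b); c=c-18+p; R.append(ray(f,c)); o.append((c.round(1),r,f))
    x,e=tri(R); print(k,[(q[0].tolist(),round(r:=q[1],1), "D mm %.0f"%(2000*q[1]*np.linalg.norm(x-q[2]["cam_to_world"][:3,3])/q[2]["mtx"][0,0])) for q in o],x.round(4),e.round(4))
dark=lambda c:c.max(2)<32
H=[]
hs=[((383,166),(263,199)),((406,181),(255,184)),((430,197),(247,170)),((453,213),(240,157))]
for pt,_ in hs:
    m=sub(t,pt,10,dark); c,st,_=blob(m,(10,10)); c=c-10+pt; P=onz(t,c,.05); H.append(P); print(c.round(1),st[4],P.round(4))
print(np.linalg.norm(np.diff(H,axis=0),axis=1))
for f,n in((t,'pink'),(s,'pinks')):pass
print('pink',tri([ray(t,(303,131)),ray(s,(308,205))]),'brown',tri([ray(t,(161,237)),ray(s,(474,194))]))
im=cv2.resize(t["color"][90:250,150:500,::-1],None,fx=2.2,fy=2.2,interpolation=cv2.INTER_CUBIC); 
im2=cv2.resize(s["color"][130:275,210:490,::-1],(770,399),interpolation=cv2.INTER_CUBIC)
im2=im2[:,:770]; im=im[:,:770]
cv2.imwrite("pics/c1.png",cv2.resize(np.vstack([im,im2]),None,fx=.79,fy=.79)[:600])
E
```

```text
a [([256.0, 122.8], np.float32(7.0), 'D mm 28'), ([345.2, 218.8], np.float32(8.0), 'D mm 28')] [0.6157 0.1845 0.1168] 0.0007
b [([242.5, 148.5], np.float32(9.2), 'D mm 36'), ([370.4, 209.2], np.float32(10.0), 'D mm 37')] [0.563  0.2043 0.1144] 0.0008
c [([228.3, 175.3], np.float32(12.0), 'D mm 46'), ([393.7, 200.7], np.float32(12.0), 'D mm 46')] [0.5099 0.2243 0.1108] 0.0001
d [([210.5, 199.8], np.float32(5.4), 'D mm 20'), ([416.4, 187.8], np.float32(5.2), 'D mm 21')] [0.4593 0.2466 0.1211] 0.0012
[382.7 165.6] 56 [ 0.5719 -0.0708  0.05  ]
[405.9 181.2] 55 [ 0.5432 -0.1195  0.05  ]
[429.2 196.9] 61 [ 0.5148 -0.1677  0.05  ]
[452.8 212.7] 60 [ 0.4864 -0.2157  0.05  ]
[0.05645231 0.05596073 0.05579825]
pink (array([0.61009143, 0.0950395 , 0.10633264]), np.float64(0.0017365376864002448)) brown (array([0.38543898, 0.33513074, 0.0997499 ]), np.float64(0.0002871388615132471))
```

View pics/c1.png

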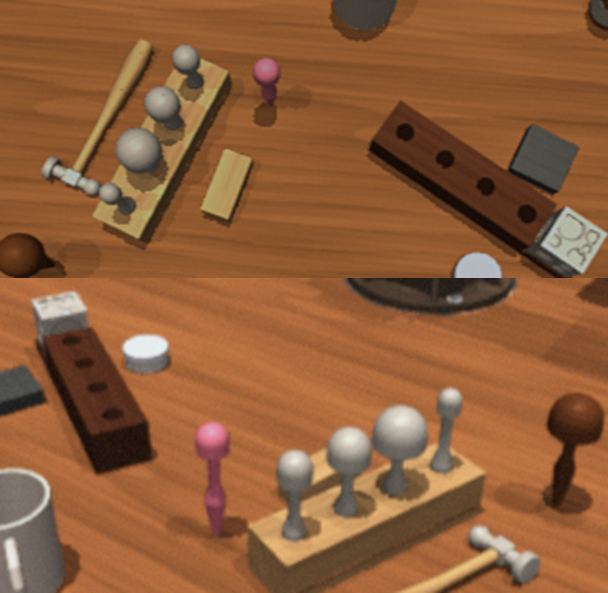

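The crop shows four grey punches in the pale rack. Top diameters give a=30, b=38, c=48 and d=22, consistent in both views. Triangulated dome-centre heights (117/114/111/121 mm) match the expected 120/116/111/124, and hole spacing is 56 mm. Excluded: pink at top (303,132) and brown at top (161,237), which stand on the bench, and the hammer head at (190,190). I choose c (48) first.

```bash
cat >> h.py <<'E'
def go(x,y,z,yaw):
    from station import status
    from scipy.spatial.transform import Rotation as Ro
    s=status.get_state(); R=Ro.from_euler('xyz',s["ee_rot"]).as_matrix()
    print("shift",(R.T@(np.array([x,y,z])-s["eef_pos"])*1e3).round(1).tolist(),"turn",round((s["ee_rot"][2]-yaw+np.pi)%(2*np.pi)-np.pi,3),"t",s["t"],"F",s["force"].round(1),"w",round(s["width"],4),s["gripper_force"])
E
python3 -c "
from h import *
go(.51,.2243,.27,-.379)"
```

```text
shift [417.0, 305.1, -29.7] turn 0.068 t 0.15 F [0.6 0.3 0.4] w 0.0879 0.0
```

```bash
python3 -m jog '[[1,[50,36,-30],0.03],[1,[100,73,-30],0.07],[1,[150,110,-30],0.07],[1,[200,146,-30],0.07],[1,[250,183,-30],0.07],[1,[300,220,-30],0.07],[1,[350,256,-30],0.07],[1,[395,290,-30],0.07],[1,[417,305,-30],0.07],[1,[417,305,-30],0.07],[1,[417,305,-30],0.07]]'
python3 - <<'E'
from h import *
from station import optics
f=optics.grab_frame("wrist"); np.savez("f_w1.npz",**f); cv2.imwrite("pics/w1.png",f["color"][...,::-1])
go(.51,.2243,.27,-.379)
E
```

```text
t: 1.52
eef_pos: [0.51, 0.2248, 0.2704]
ee_rot: [3.141, 0.0, -0.381]
force: [0.2, 0.6, -0.1]
width: 0.0875
gripper_force: 0.0
shift [0.5, 0.8, 0.5] turn -0.001 t 1.575 F [0.3 0.  0.4] w 0.0877 0.0
```

View pics/w1.png

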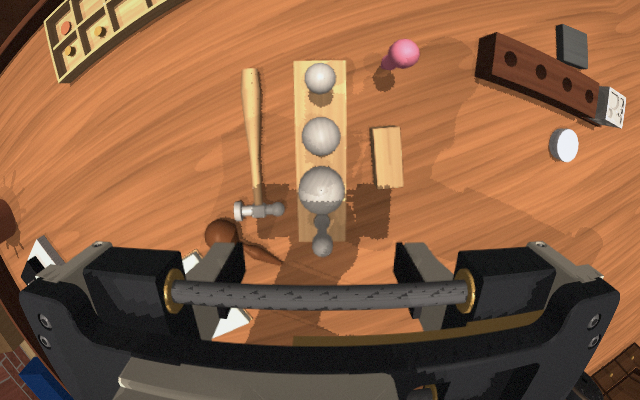

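Wrist view: heads at (320,78), (321,136), (321,189) and (322,244); pink at (404,53); stand holes at (511,58), (541,71), (567,84) and (592,95). Next I fuse all three views.

```bash
python3 - <<'E'
from h import *
t,s,w=load("top"),load("scene"),load("w1")
T={'a':((256,122.8),(345.2,218.8),(320,78)),'b':((242.5,148.5),(370.4,209.2),(321,136)),'c':((228.3,175.3),(393.7,200.7),(321,189)),'d':((210.5,199.8),(416.4,187.8),(322,244))}
for k,(p,q,r) in T.items():
    x2,y2=r; m=18 if k in'ad' else 24; c=w["color"][y2-m:y2+m,x2-m:x2+m].astype(int)
    g=(c.max(2)-c.min(2)<45)&(c.max(2)>70); _,_,b=blob(g,(m,m)); cc,rad=circ(b); cc=cc-m+r
    x,e=tri([ray(t,p),ray(s,q),ray(w,cc,True)]); print(k,cc.round(1),x.round(4),e.round(4),'wrist on z',onz(w,cc,{'a':.12,'b':.116,'c':.111,'d':.124}[k],True).round(4))
g=cv2.cvtColor(w["color"],cv2.COLOR_RGB2GRAY)
gs=cv2.cvtColor(s["color"],cv2.COLOR_RGB2GRAY)
def dk(g,p,r):
    c=g[p[1]-r:p[1]+r,p[0]-r:p[0]+r]; th,_=cv2.threshold(c,0,255,cv2.THRESH_OTSU+cv2.THRESH_BINARY); 
    wt=np.clip(th-c.astype(float),0,None); yy,xx=np.mgrid[0:2*r,0:2*r]; return np.array([(wt*xx).sum(),(wt*yy).sum()])/wt.sum()+np.array(p)-r
for p,q,r in zip([(382.7,165.6),(405.9,181.2),(429.2,196.9),(452.8,212.7)],[(262,193),(255,181),(249,169),(242,158)],[(511,58),(541,71),(567,84),(592,95)]):
    a=dk(gs,q,6); b=dk(g,r,8)
    x,e=tri([ray(t,p),ray(s,a),ray(w,b,True)]); print(a.round(1),b.round(1),x.round(4),e.round(4),[onz(t,p,.05).round(4),onz(s,a,.05).round(4),onz(w,b,.05,True).round(4)])
go(.51,.2243,.105,-.379)
E
```

```text
a [320.   77.5] [0.6147 0.1833 0.1166] 0.0019 wrist on z [0.6136 0.1817 0.12  ]
b [320.5 135.5] [0.5623 0.2034 0.1143] 0.0016 wrist on z [0.5618 0.2019 0.116 ]
c [321.  189.5] [0.5099 0.2235 0.1105] 0.0017 wrist on z [0.5105 0.2218 0.111 ]
d [322.  244.5] [0.4583 0.2448 0.1208] 0.0031 wrist on z [0.4589 0.2413 0.124 ]
[260.9 192.3] [510.1  57.9] [ 0.5719 -0.0704  0.0494] 0.0012 [array([ 0.572 , -0.0708,  0.05  ]), array([ 0.5723, -0.0684,  0.05  ]), array([ 0.5723, -0.0706,  0.05  ])]
[254.1 179.9] [540.6  71.1] [ 0.5432 -0.1191  0.0492] 0.0012 [array([ 0.5432, -0.1195,  0.05  ]), array([ 0.544 , -0.1167,  0.05  ]), array([ 0.5438, -0.1191,  0.05  ])]
[248.2 168.7] [566.8  83.6] [ 0.5147 -0.1673  0.0492] 0.0016 [array([ 0.5147, -0.1677,  0.05  ]), array([ 0.5156, -0.1642,  0.05  ]), array([ 0.5155, -0.1677,  0.05  ])]
[242.1 158.7] [588.9  95.2] [ 0.4868 -0.2162  0.0482] 0.0013 [array([ 0.4864, -0.2157,  0.05  ]), array([ 0.4896, -0.2117,  0.05  ]), array([ 0.4875, -0.2159,  0.05  ])]
shift [0.5, 0.8, 165.5] turn -0.001 t 1.575 F [0.3 0.  0.4] w 0.0877 0.0
```

Three views agree to about 2 mm and the hole rims measure 49 mm high (expected 50). Descending on the 48, with the TCP going to z=0.100.

```bash
python3 -m jog '[[1,[0,2,50],0],[1,[0,2,100],0],[1,[0,2,140],0],[1,[0,2,160],0],[1,[0,2,170],0],[1,[0,2,170],0],[-1,[0,2,170],0],[-1,[0,2,170],0],[-1,[0,2,170],0],[-1,[0,2,170],0],[-1,[0,2,170],0],[-1,[0,2,170],0]]' 40
```

```text
t: 3.08
eef_pos: [0.5096, 0.2229, 0.1007]
ee_rot: [-3.141, -0.0, -0.381]
force: [0.1, 0.6, 2.4]
width: 0.0467
gripper_force: 40.0
```

```bash
python3 -m jog '[[-1,[0,0,-15],0],[-1,[0,0,-30],0],[-1,[0,0,-60],0],[-1,[0,0,-100],0],[-1,[0,0,-140],0],[-1,[0,0,-140],0],[-1,[0,0,-140],0]]'
python3 -c "
from h import *
go(.4867,-.2158,.2,-2.1025)"
```

```text
t: 3.95
eef_pos: [0.5085, 0.2225, 0.2397]
ee_rot: [3.141, 0.001, -0.381]
force: [-0.5, 0.6, -7.9]
width: 0.0466
gripper_force: 40.0
shift [142.9, 414.9, 39.8] turn 1.721 t 3.95 F [-0.5  0.6 -7.9] w 0.0466 39.99861052259803
```

```bash
python3 -m jog '[[-1,[14,41,0],0.1],[-1,[28,82,0],0.25],[-1,[43,124,0],0.42],[-1,[57,166,0],0.59],[-1,[71,207,0],0.76],[-1,[86,249,0],0.93],[-1,[100,290,0],1.1],[-1,[114,332,10],1.27],[-1,[129,373,20],1.44],[-1,[138,400,30],1.6],[-1,[143,415,40],1.72],[-1,[143,415,40],1.72],[-1,[143,415,40],1.72],[-1,[143,415,40],1.72]]'
python3 - <<'E'
from h import *
from station import optics
f=optics.grab_frame("wrist"); np.savez("f_w2.npz",**f); cv2.imwrite("pics/w2.png",f["color"][...,::-1])
go(.4867,-.2158,.13,-2.1025)
E
```

```text
t: 5.7
eef_pos: [0.4881, -0.215, 0.2006]
ee_rot: [-3.142, 0.0, -2.099]
force: [1.0, 0.2, -7.1]
width: 0.0467
gripper_force: 40.0
shift [1.5, 0.8, 70.8] turn 0.003 t 5.75 F [ 0.4  0.1 -6.5] w 0.0468 39.99870442785323
```

View pics/w2.png

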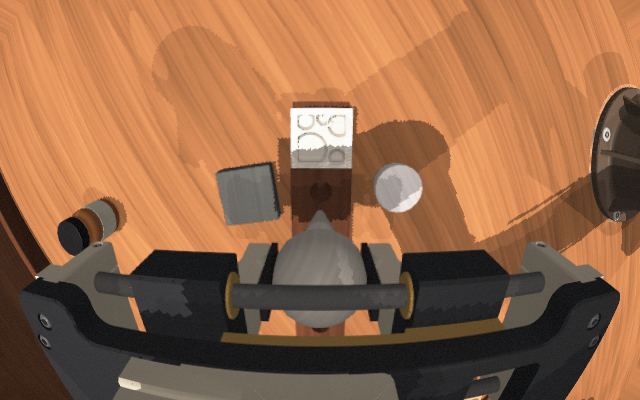

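The wrist view shows the cube at (321,138), the target hole at (320,190) and the held head at (320,270), hanging in line.

```bash
python3 - <<'E'
from h import *
w=load("w2"); T=w["cam_to_world"]; print(T[:3,3].round(4))
g=cv2.cvtColor(w["color"],cv2.COLOR_RGB2GRAY)
c=g[176:206,304:336]; print(c[::3,::2])
for p in [(319.5,190),(320,191)]: print(onz(w,p,.05,True).round(4))
E
```

```text
[ 0.4461 -0.287   0.3441]
[[47 47 50 49 52 49 45 45 48 48 50 51 54 53 56 53]
 [48 49 50 49 51 45 45 42 43 50 48 53 53 50 52 54]
 [49 48 52 53 53 49 40 48 45 50 43 47 53 54 53 52]
 [42 44 43 42 38 32 31 41 46 42 37 24 25 46 42 51]
 [41 42 45 36 29 32 27 35 38 32 31 34 30 29 44 43]
 [46 47 37 32 33 37 31 36 35 37 36 33 34 30 38 42]
 [46 42 38 32 36 32 36 33 37 37 31 33 31 36 36 42]
 [40 42 45 42 33 38 37 33 34 39 33 36 39 36 44 42]
 [42 41 44 45 46 34 38 36 35 39 35 36 40 44 45 45]
 [46 41 40 45 39 38 37 41 43 42 44 47 43 43 44 42]]
[ 0.486  -0.2181  0.05  ]
[ 0.4861 -0.217   0.05  ]
```

```bash
python3 -m jog '[[-1,[2,1,20],0],[-1,[2,1,40],0],[-1,[2,1,50],0],[-1,[2,1,58],0],[-1,[2,1,66],0],[-1,[2,1,74],0],[-1,[2,1,80],0],[-1,[2,1,85],0],[-1,[2,1,85],0]]'
```

```text
t: 6.88
eef_pos: [0.4859, -0.2168, 0.1152]
ee_rot: [3.141, -0.0, -2.101]
force: [-0.2, 0.5, -7.1]
width: 0.0472
gripper_force: 40.0
```

```bash
python3 -m jog '[[-1,[0,0,4],0],[-1,[0,0,8],0],[-1,[0,0,11],0],[-1,[0,0,13],0],[-1,[0,0,13],0]]'
```

```text
t: 7.5
eef_pos: [0.486, -0.2168, 0.1024]
ee_rot: [3.141, -0.0, -2.101]
force: [-0.1, -0.3, -6.3]
width: 0.047
gripper_force: 40.0
```

```bash
python3 -m jog '[[-1,[0,0,1],0],[-1,[0,0,1],0],[0.3,[0,0,1],0],[0.6,[0,0,1],0],[1,[0,0,1],0],[1,[0,0,1],0],[1,[0,0,1],0],[1,[0,0,-30],0],[1,[0,0,-80],0],[1,[0,0,-120],0],[1,[0,0,-140],0],[1,[0,0,-140],0]]'
python3 - <<'E'
from h import *
from station import optics
f=optics.grab_frame("scene"); np.savez("f_s3.npz",**f); c=f["color"][110:280,190:450,::-1]; cv2.imwrite("pics/s3.png",cv2.resize(c,None,fx=2.5,fy=2.5))
go(.5623,.2034,.24,-.379)
E
```

```text
t: 9.0
eef_pos: [0.4869, -0.2169, 0.2442]
ee_rot: [-3.138, 0.001, -2.101]
force: [-0.3, -0.4, -0.9]
width: 0.0878
gripper_force: 0.0
shift [-400.9, 146.7, 2.9] turn -1.722 t 9.05 F [-0.3 -0.3  0.2] w 0.0873 0.0
```

View pics/s3.png

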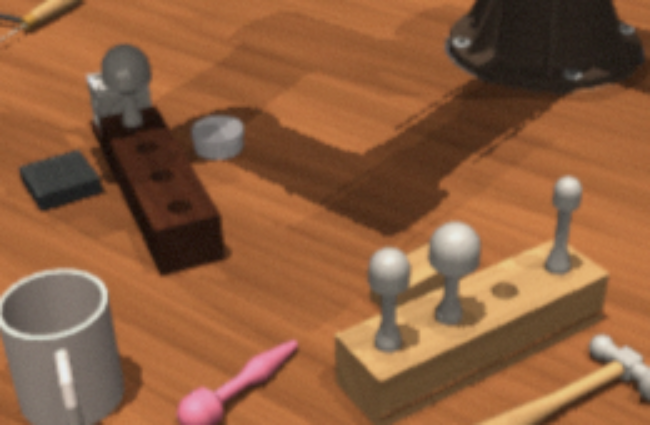

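The scene crop shows the 48 seated beside the cube, head at (126,70). The rack now holds three punches, heads at (390,270), (455,250) and (567,193). The pink look-alike has toppled about its foot, and now runs from head (200,405) to foot (297,345). My path stayed about 100 mm from it and never below its top there. I'm leaving it alone, and I'll check that it lies still.

```bash
python3 - <<'E'
from h import *
from station import optics
s=load("s3"); t=optics.grab_frame("top"); np.savez("f_t3.npz",**t)
s2=optics.grab_frame("scene")
def pk(f):
    c=f["color"].astype(int); m=(c[...,0]-c[...,1]>70)&(c[...,2]-c[...,1]>10); _,st,b=blob(m,(290,260)) if False else (0,0,m)
    n,l,stt,ce=cv2.connectedComponentsWithStats(m.astype(np.uint8)); i=1+np.argmax(stt[1:,4]); return stt[i],ce[i].round(1)
print(pk(s),pk(s2),pk(t), pk(load("top")),pk(load("scene")))
print("48 centre", onz(s,(240.4,138),.111).round(4))
print("pink head", onz(s,(270,272),.015).round(4),"foot",onz(s,(309,248),.005).round(4))
E
```

```text
(array([261, 247,  47,  34, 404], dtype=int32), array([281.3, 265. ])) (array([262, 247,  46,  34, 403], dtype=int32), array([281.7, 264.9])) (array([304,  90,  14,  55, 280], dtype=int32), array([309.5, 113.5])) (array([297, 124,  13,  12,  85], dtype=int32), array([302.9, 130. ])) (array([301, 197,  13,  16, 149], dtype=int32), array([306.8, 203.9]))
48 centre [ 0.4919 -0.204   0.111 ]
pink head [0.7193 0.0892 0.015 ] foot [0.6167 0.1001 0.005 ]
```

```bash
python3 -m jog '[[1,[-40,15,0],-0.1],[1,[-80,29,0],-0.25],[1,[-120,44,0],-0.42],[1,[-160,59,0],-0.59],[1,[-200,73,0],-0.76],[1,[-240,88,0],-0.93],[1,[-280,103,0],-1.1],[1,[-320,117,0],-1.27],[1,[-360,132,0],-1.44],[1,[-390,143,0],-1.6],[1,[-401,147,3],-1.72],[1,[-401,147,3],-1.72],[1,[-401,147,3],-1.72]]'
python3 - <<'E'
from h import *
from station import optics
F={n:optics.grab_frame(n) for n in("top","scene","wrist")}
for n in F: np.savez(f"f_{n}4.npz",**F[n])
a=cv2.resize(F["top"]["color"][60:260,180:520,::-1],(680,400)); b=cv2.resize(F["scene"]["color"][110:210,190:360,::-1],(340,200))
b=np.hstack([b,F["wrist"]["color"][0:200,150:490,::-1]])
cv2.imwrite("pics/c4.png",np.vstack([a,b]))
go(.5623,.2034,.105,-.379)
E
```

```text
t: 10.78
eef_pos: [0.5616, 0.2029, 0.2388]
ee_rot: [3.14, 0.001, -0.384]
force: [0.3, 0.3, -0.1]
width: 0.0873
gripper_force: 0.0
shift [0.1, -0.7, 134.7] turn -0.004 t 10.925 F [-1.4  0.7  0.1] w 0.0873 0.0
```

View pics/c4.png

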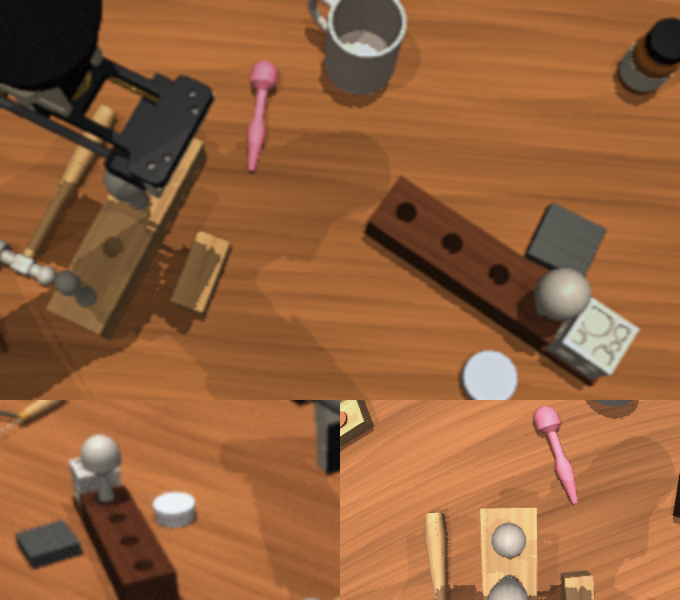

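Top: the 48 stands next to the cube at (562,294) in the crop; pink lies still from (264,75) to (252,168). Triangulating the 48 to confirm it is seated.

```bash
python3 - <<'E'
from h import *
t,s=load("top4"),load("scene4")
R=[]
for f,p in((t,(461,207)),(s,(240,136))):
    c=f["color"][p[1]-18:p[1]+18,p[0]-18:p[0]+18].astype(int); m=(c.max(2)-c.min(2)<40)&(c.max(2)>60)
    _,_,b=blob(m,(18,18)); cc,r=circ(b); cc=cc-18+p; print(cc,r); R.append(ray(f,cc))
print(tri(R), onz(t,(461,207),.111))
E
```

```text
[461.   206.75] 12.984499
[239.25  141.375] 10.0
(array([ 0.4889649 , -0.21530152,  0.09775135]), np.float64(0.0013103539976629228)) [ 0.48654933 -0.21213686  0.111     ]
```

```bash
python3 -m jog '[[1,[0,0,50],0],[1,[0,0,90],0],[1,[0,0,115],0],[1,[0,0,128],0],[1,[0,0,134],0],[1,[0,0,134],0],[-1,[0,0,134],0],[-1,[0,0,134],0],[-1,[0,0,134],0],[-1,[0,0,134],0],[-1,[0,0,134],0],[-1,[0,0,134],0]]' 40
python3 -c "
from h import *
go(.5147,-.1677,.24,-2.1025)"
```

```text
t: 12.42
eef_pos: [0.562, 0.2035, 0.1056]
ee_rot: [3.142, -0.0, -0.381]
force: [-0.6, 0.3, 0.9]
width: 0.0365
gripper_force: 40.0
shift [94.0, 362.2, -134.4] turn 1.722 t 12.425 F [-0.6  0.3  0.9] w 0.0365 40.000697869691066
```

```bash
python3 -m jog '[[-1,[0,0,-15],0],[-1,[0,0,-30],0],[-1,[0,0,-60],0],[-1,[0,0,-100],0],[-1,[0,0,-140],0],[-1,[0,0,-140],0],[-1,[9,36,-140],0.1],[-1,[19,72,-140],0.25],[-1,[28,109,-140],0.42],[-1,[38,145,-140],0.59],[-1,[47,181,-140],0.76],[-1,[57,218,-140],0.93],[-1,[66,254,-140],1.1],[-1,[75,290,-140],1.27],[-1,[85,327,-135],1.44],[-1,[91,350,-125],1.6],[-1,[94,362,-110],1.72],[-1,[94,362,-100],1.72],[-1,[94,362,-100],1.72],[-1,[94,362,-100],1.72]]'
python3 - <<'E'
from h import *
from station import optics
f=optics.grab_frame("wrist"); np.savez("f_w5.npz",**f); cv2.imwrite("pics/w5.png",f["color"][60:360,170:470,::-1])
go(.5147,-.1677,.1066,-2.1025)
E
```

```text
t: 14.92
eef_pos: [0.5151, -0.167, 0.206]
ee_rot: [-3.141, 0.0, -2.099]
force: [-0.1, -0.0, -3.6]
width: 0.0367
gripper_force: 40.0
shift [0.9, 0.1, 99.6] turn 0.004 t 14.975 F [-0.3  0.2 -3.8] w 0.0364 39.99943336704746
```

View pics/w5.png

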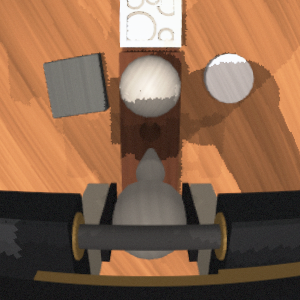

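The wrist view shows the 48 head at crop (150,86), upright on the stand's centre line. The next hole is at (150,132), in line with the held 38 at (150,200).

```bash
python3 -c "
from h import *
print(onz(load('w5'),(320,146),.111,True))"; python3 -m jog '[[-1,[1,0,30],0],[-1,[1,0,50],0],[-1,[1,0,58],0],[-1,[1,0,66],0],[-1,[1,0,74],0],[-1,[1,0,82],0],[-1,[1,0,88],0],[-1,[1,0,93],0],[-1,[1,0,97],0],[-1,[1,0,99],0],[-1,[1,0,99],0]]'
```

```text
[ 0.4874146  -0.21346124  0.111     ]
t: 16.35
eef_pos: [0.5143, -0.1684, 0.1065]
ee_rot: [-3.141, 0.0, -2.101]
force: [-0.2, -0.8, -3.1]
width: 0.0366
gripper_force: 40.0
```

```bash
python3 -m jog '[[-1,[0,0,1],0],[0.1,[0,0,1],0],[0.4,[0,0,1],0],[1,[0,0,1],0],[1,[0,0,1],0],[1,[0,0,1],0],[1,[0,0,-30],0],[1,[0,0,-80],0],[1,[0,0,-120],0],[1,[0,0,-133],0],[1,[0,0,-133],0]]'
python3 -c "
from h import *
go(.614,.1828,.24,-.379)"
```

```text
t: 17.73
eef_pos: [0.5144, -0.1683, 0.24]
ee_rot: [-3.141, 0.001, -2.101]
force: [-0.5, 0.7, -1.6]
width: 0.0877
gripper_force: 0.0
shift [-353.3, 91.5, 0.2] turn -1.722 t 17.725 F [-0.5  0.7 -1.6] w 0.0877 0.0
```

```bash
python3 -m jog '[[1,[-35,9,0],-0.1],[1,[-70,18,0],-0.25],[1,[-105,27,0],-0.42],[1,[-140,36,0],-0.59],[1,[-175,45,0],-0.76],[1,[-210,55,0],-0.93],[1,[-245,64,0],-1.1],[1,[-280,73,0],-1.27],[1,[-315,82,0],-1.44],[1,[-343,89,0],-1.6],[1,[-353,91,0],-1.72],[1,[-353,91,0],-1.72],[1,[-353,91,0],-1.72]]'
python3 - <<'E'
from h import *
from station import optics
f=optics.grab_frame("wrist"); np.savez("f_w6.npz",**f); cv2.imwrite("pics/w6.png",f["color"][:,:,::-1])
go(.6142,.1835,.109,-.379)
c=f["color"][170:215,295:345].astype(int);m=(c.max(2)-c.min(2)<45)&(c.max(2)>70);_,_,b=blob(m,(25,20));cc,r=circ(b);cc=cc+(295,170);print(cc,r,onz(f,cc,.12,True))
E
```

```text
t: 19.35
eef_pos: [0.6136, 0.1816, 0.2383]
ee_rot: [3.14, 0.001, -0.384]
force: [-0.8, 0.8, -0.4]
width: 0.0876
gripper_force: 0.0
shift [-0.2, -2.1, 129.8] turn -0.004 t 19.4 F [0.3 0.8 0.5] w 0.0874 0.0
[318.  199.4] 15.378298 [0.61689755 0.18049474 0.12      ]
```

View pics/w6.png

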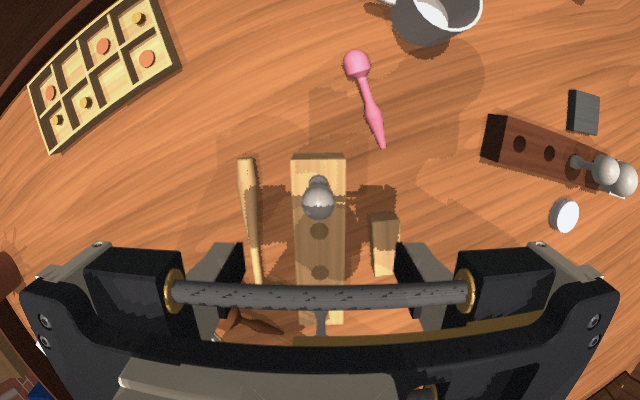

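The wrist view shows the 30's head at (318,200), upright in the rack between the fingers' planes. The 38 and 48 stand in the stand at (605,170) and (623,181); pink lies still and away.

```bash
python3 -m jog '[[1,[1,-1,50],0],[1,[1,-1,90],0],[1,[1,-1,113],0],[1,[1,-1,124],0],[1,[1,-1,129],0],[1,[1,-1,129],0],[-1,[1,-1,129],0],[-1,[1,-1,129],0],[-1,[1,-1,129],0],[-1,[1,-1,129],0],[-1,[1,-1,129],0],[-1,[1,-1,129],0]]' 40
python3 -c "
from h import *
go(.5434,-.1194,.24,-2.1025)"
```

```text
t: 20.9
eef_pos: [0.6154, 0.1828, 0.1105]
ee_rot: [3.142, 0.0, -0.381]
force: [-0.9, -0.4, 0.3]
width: 0.033
gripper_force: 0.0
shift [45.4, 307.3, -129.5] turn 1.722 t 20.9 F [-0.9 -0.4  0.3] w 0.033 0.0
```

```bash
python3 -m jog '[[-1,[0,0,0],0],[-1,[0,0,0],0],[-1,[0,0,0],0],[-1,[0,0,0],0]]'
```

```text
t: 21.4
eef_pos: [0.6154, 0.1828, 0.1105]
ee_rot: [3.141, 0.0, -0.381]
force: [0.5, 0.0, 0.3]
width: 0.0286
gripper_force: 40.0
```

```bash
python3 -m jog '[[-1,[0,0,-15],0],[-1,[0,0,-30],0],[-1,[0,0,-60],0],[-1,[0,0,-100],0],[-1,[0,0,-140],0],[-1,[0,0,-140],0],[-1,[4,31,-140],0.1],[-1,[9,61,-140],0.25],[-1,[14,92,-140],0.42],[-1,[18,123,-140],0.59],[-1,[23,154,-140],0.76],[-1,[27,184,-140],0.93],[-1,[32,215,-140],1.1],[-1,[36,246,-140],1.27],[-1,[41,277,-135],1.44],[-1,[44,297,-125],1.6],[-1,[45,307,-110],1.72],[-1,[45,307,-100],1.72],[-1,[45,307,-100],1.72],[-1,[45,307,-100],1.72]]'
python3 - <<'E'
from h import *
from station import optics
f=optics.grab_frame("wrist"); np.savez("f_w7.npz",**f); cv2.imwrite("pics/w7.png",f["color"][60:360,170:470,::-1])
go(.5434,-.1194,.1115,-2.1025)
E
```

```text
t: 23.9
eef_pos: [0.5436, -0.1185, 0.211]
ee_rot: [-3.141, 0.0, -2.099]
force: [0.2, 0.1, -2.1]
width: 0.0284
gripper_force: 40.0
shift [0.9, -0.2, 99.6] turn 0.004 t 23.95 F [ 1.   0.  -1.9] w 0.0291 39.999462955165654
```

View pics/w7.png

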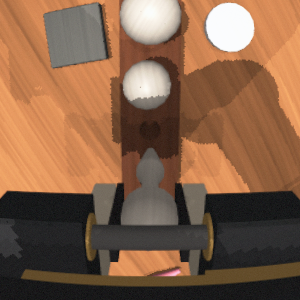

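The wrist view shows the 38 head at crop (147,84), the 48 at (150,15), the target hole at (150,130), and the 30 held at (150,205), in line.

```bash
python3 -m jog '[[-1,[1,0,30],0],[-1,[1,0,50],0],[-1,[1,0,58],0],[-1,[1,0,66],0],[-1,[1,0,74],0],[-1,[1,0,82],0],[-1,[1,0,88],0],[-1,[1,0,93],0],[-1,[1,0,97],0],[-1,[1,0,99],0],[-1,[1,0,99],0]]'
```

```text
t: 25.32
eef_pos: [0.5426, -0.1198, 0.1115]
ee_rot: [3.142, -0.0, -2.101]
force: [0.3, -0.0, -2.7]
width: 0.0287
gripper_force: 40.0
```

```bash
python3 -m jog '[[-1,[0,0,1],0],[0,[0,0,1],0],[0.4,[0,0,1],0],[1,[0,0,1],0],[1,[0,0,1],0],[1,[0,0,1],0],[1,[0,0,-30],0],[1,[0,0,-80],0],[1,[0,0,-115],0],[1,[0,0,-128],0],[1,[0,0,-128],0]]'
python3 -c "
from h import *
go(.458,.243,.24,-.379)"
```

```text
t: 26.7
eef_pos: [0.5428, -0.1197, 0.24]
ee_rot: [-3.141, 0.001, -2.101]
force: [0.0, -0.1, -0.1]
width: 0.0876
gripper_force: 0.0
shift [-270.1, 256.5, -0.0] turn -1.722 t 26.7 F [ 0.  -0.1 -0.1] w 0.0876 0.0
```

```bash
python3 -m jog '[[1,[-27,25,0],-0.1],[1,[-54,51,0],-0.25],[1,[-81,77,0],-0.42],[1,[-108,102,0],-0.59],[1,[-135,128,0],-0.76],[1,[-162,154,0],-0.93],[1,[-189,180,0],-1.1],[1,[-216,205,0],-1.27],[1,[-243,231,0],-1.44],[1,[-262,249,0],-1.6],[1,[-270,256,0],-1.72],[1,[-270,256,0],-1.72],[1,[-270,256,0],-1.72]]'
python3 - <<'E'
from h import *
from station import optics
f=optics.grab_frame("wrist"); np.savez("f_w8.npz",**f)
t=optics.grab_frame("top"); s=optics.grab_frame("scene"); np.savez("f_t8.npz",**t); np.savez("f_s8.npz",**s)
w=f["color"][100:300,170:470,::-1]; a=t["color"][120:270,340:540,::-1]; b=s["color"][110:260,200:400,::-1]
cv2.imwrite("pics/c8.png",np.vstack([np.hstack([cv2.resize(a,(400,300)),cv2.resize(b,(400,300))]),np.hstack([w,np.zeros((200,500,3),np.uint8)])]))
go(.458,.243,.113,-.379)
c=f["color"][180:215,300:340].astype(int);m=(c.max(2)-c.min(2)<45)&(c.max(2)>70);_,_,bb=blob(m,(20,18));cc,r=circ(bb);cc=cc+(300,180);print(cc,r,onz(f,cc,.124,True))
E
```

```text
t: 28.32
eef_pos: [0.4579, 0.2419, 0.2386]
ee_rot: [3.14, 0.001, -0.384]
force: [-0.7, 0.5, 0.2]
width: 0.0874
gripper_force: 0.0
shift [-0.6, -1.0, 126.3] turn -0.004 t 28.475 F [-0.1  0.6  0. ] w 0.0879 0.0
[318.5 202.5] 11.7876 [0.45954644 0.2409684  0.124     ]
```

View pics/c8.png

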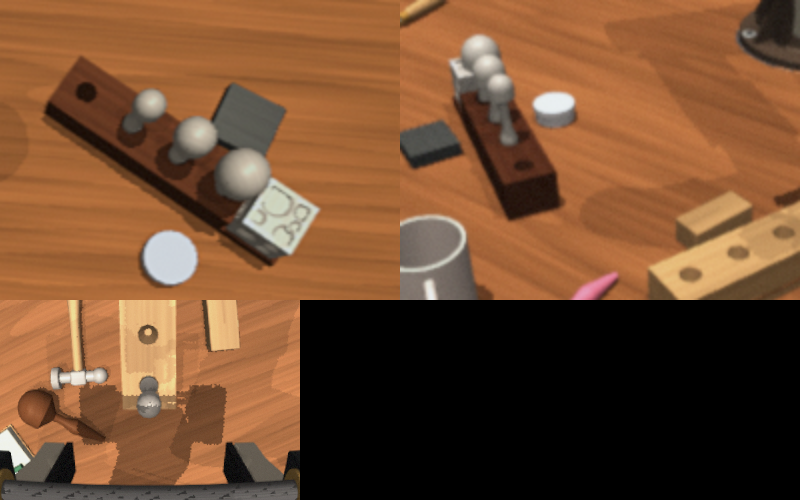

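Top crop: 30, 38 and 48 stand in the stand at (150,103), (195,136) and (242,173), growing toward the cube, with the last hole free at (87,92). The wrist shows the 22 at (149,403), and brown at (38,405), clear of the fingers.

```bash
python3 -m jog '[[1,[0,-1,50],0],[1,[0,-1,90],0],[1,[0,-1,110],0],[1,[0,-1,120],0],[1,[0,-1,125],0],[1,[0,-1,125],0],[-1,[0,-1,125],0],[-1,[0,-1,125],0],[-1,[0,-1,125],0],[-1,[0,-1,125],0],[-1,[0,-1,125],0],[-1,[0,-1,125],0],[-1,[0,-1,125],0],[-1,[0,-1,125],0],[-1,[0,-1,125],0],[-1,[0,-1,125],0],[-1,[0,-1,125],0]]' 40
python3 -c "
from h import *
go(.572,-.0707,.24,-2.1025)"
```

```text
t: 30.6
eef_pos: [0.4585, 0.2434, 0.1145]
ee_rot: [3.141, 0.0, -0.381]
force: [-0.1, -0.3, 0.6]
width: 0.0206
gripper_force: 40.0
shift [222.1, 249.5, -125.4] turn 1.722 t 30.6 F [-0.1 -0.3  0.6] w 0.0206 39.99992434815795
```

```bash
python3 -m jog '[[-1,[0,0,-15],0],[-1,[0,0,-30],0],[-1,[0,0,-60],0],[-1,[0,0,-100],0],[-1,[0,0,-140],0],[-1,[0,0,-140],0],[-1,[22,25,-140],0.1],[-1,[44,50,-140],0.25],[-1,[66,75,-140],0.42],[-1,[88,100,-140],0.59],[-1,[111,125,-140],0.76],[-1,[133,150,-140],0.93],[-1,[155,175,-140],1.1],[-1,[177,200,-140],1.27],[-1,[200,225,-135],1.44],[-1,[215,242,-125],1.6],[-1,[222,250,-110],1.72],[-1,[222,250,-100],1.72],[-1,[222,250,-100],1.72],[-1,[222,250,-100],1.72]]'
python3 - <<'E'
from h import *
from station import optics
f=optics.grab_frame("wrist"); cv2.imwrite("pics/w9.png",f["color"][60:360,170:470,::-1])
go(.572,-.0707,.1155,-2.1025)
E
```

```text
t: 33.1
eef_pos: [0.572, -0.0706, 0.2152]
ee_rot: [-3.141, 0.0, -2.098]
force: [-0.3, -0.1, -1.1]
width: 0.0207
gripper_force: 40.0
shift [0.2, 0.1, 99.8] turn 0.004 t 33.15 F [ 1.  -0.3 -0.9] w 0.0206 39.999711646232754
```

View pics/w9.png

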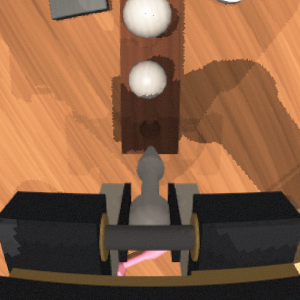

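The wrist view shows the last hole at crop (150,129), in line with the held 22 at (150,205). The 30 and 38 stand at (147,79) and (147,15).

```bash
python3 -m jog '[[-1,[0,0,30],0],[-1,[0,0,50],0],[-1,[0,0,58],0],[-1,[0,0,66],0],[-1,[0,0,74],0],[-1,[0,0,82],0],[-1,[0,0,88],0],[-1,[0,0,93],0],[-1,[0,0,97],0],[-1,[0,0,100],0],[-1,[0,0,100],0]]'
```

```text
t: 34.52
eef_pos: [0.5718, -0.0711, 0.1146]
ee_rot: [-3.142, -0.0, -2.101]
force: [-0.4, -1.5, -1.7]
width: 0.0209
gripper_force: 40.0
```

Seated height reached (0.1146, against 0.1145 at the grasp). Releasing, then backing off up and away.

```bash
python3 -m jog '[[-0.2,[0,0,0],0],[0.2,[0,0,0],0],[1,[0,0,0],0],[1,[0,0,0],0],[1,[0,0,0],0],[1,[0,0,0],0],[1,[0,0,-30],0],[1,[0,0,-80],0],[1,[0,0,-125],0],[1,[-40,40,-125],0],[1,[-80,80,-125],0],[1,[-120,120,-125],0],[1,[-150,150,-125],0],[1,[-150,150,-125],0],[1,[-150,150,-125],0]]'
python3 - <<'E'
from h import *
from station import optics
t=optics.grab_frame("top"); s=optics.grab_frame("scene")
a=t["color"][120:270,340:540,::-1]; b=s["color"][110:260,200:400,::-1]
cv2.imwrite("pics/c9.png",np.hstack([cv2.resize(a,(400,300)),cv2.resize(b,(400,300))]))
# heads: top/scene
for k,p,q,r in(('22',(383,163),None,.124),):pass
E
```

```text
t: 36.4
eef_pos: [0.5181, 0.1342, 0.2396]
ee_rot: [3.142, -0.0, -2.1]
force: [0.1, 0.3, -0.4]
width: 0.0875
gripper_force: 0.0
```

View pics/c9.png

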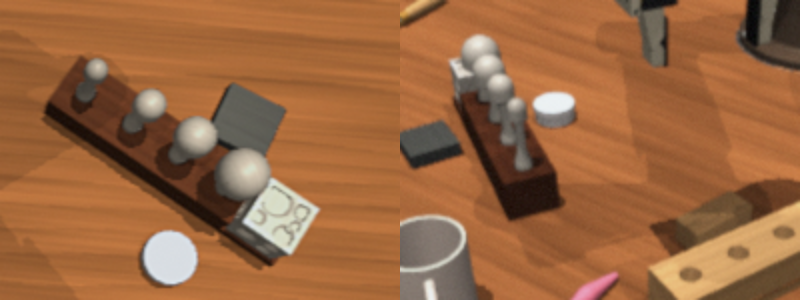

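The top crop shows all four punches upright in order: 22 (95,70), 30 (150,103), 38 (195,136) and 48 (242,173) next to the cube. The arm is clear.

```bash
python3 -c "
from station import order
print(order.job_done())"
```

```text
the job is handed in; nothing more can be done
None
```

All four punches stand seated in the stand, 48, 38, 30, 22 from the cube outward, and the job was handed in at about 36 s; the pink look-alike toppled in place while I moved the 48, I never knowingly touched it and don't know the cause, and I left it lying still on the bench.

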